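# Shingle ground stone slabs on the drying tray and start the blower

## Task

Lay the red slab and then the green one gently in the drying tray, in line with the grey slab that stays where it is, so that the row runs away from the blue stop bar like shingles: one end of each resting on the last third or so of the slab before, its other end down on the tray floor. Then start the blower: with the bent rod reach over the splash guard and push the toggle fully across, keeping the hand off guard and switch, and hang the rod back on its rest. Leave the white slab and the rest of the bench alone.

Things in the scene. Friction and masses are not known exactly. Their poses are not given: they have to be found in the camera images.
- tray: Fixed steel drying tray, open on top, 140 (its x) by 330 (its y, the lengthwise direction) mm. Origin at the centre of its underside, on the bench; z up. Floor top 8 mm above the origin; low lips 14 mm above the bench (inner width 132 mm). A blue stop bar 26 mm high closes its -y end (inner face at y = -153 mm); the row of slabs runs from there towards its +y end (inner face y = +161 mm).
- grey_slab: Loose dark grey stone slab, 50 (its x) by 100 (its y, length) by 12 (z) mm, about 155 g, lying flat on the tray floor near the stop bar, its length along the tray; its +y points away from the stop bar. Origin at the centre of its underside. Leave it there.
- grey_slab_mid (a point): Centre of the grey slab (6 mm above its underside), same axes.
- red_slab: Loose dark red stone slab, 50 (x) by 100 (y, length) by 12 (z) mm, about 155 g, lying flat on the bench in front of the tray. Origin at the centre of its underside.
- red_slab_mid (a point): Centre of the red slab (half-way up), same axes: where to grip it, across its 50 mm width.
- green_slab: Loose dark green stone slab, same size and weight as the red one, lying flat on the bench in front of the tray. Origin at the centre of its underside.
- green_slab_mid (a point): Centre of the green slab (half-way up), same axes: where to grip it, across its 50 mm width.
- white_slab_mid (a point): Centre of a loose white marble slab of the same size, lying flat in the same row on the bench; it is not part of the job.
- guard: Fixed splash guard: a blue upright sheet 6 mm thick (its x), 220 mm wide (its y), 110 mm high, with a steel foot plate reaching 127 mm behind it (+x, the side away from the robot), on which the toggle switch sits. Two small blue gussets, 55 mm high, brace it behind near y = +-98 mm, up to x = 52 mm. Origin on the bench under the centre of the sheet; z up. The toggle's hinge is at x = 70, y = 0, z = 28 mm; its lever swings in the y-z plane.
- toggle (a joint): Toggle lever of the switch behind the guard, rad. 0 = off, leaning 0.5 rad towards the guard's -y; 1.0 = on, leaning 0.5 rad towards the guard's +y (the side of the green mark). It starts near 0 and stays where it is left; about 1 N at the ball moves it.
- toggle_tip (a point): Centre of the red ball, 26 mm across, at the end of the toggle lever, 60 mm from its hinge (about 81 mm above the bench at either end of its swing).
- rod: Loose bent rod, about 300 g: a square orange handle 150 long and 14 by 14 mm along its x, with a brass ball (24 mm) at the -x end; from the +x end an 8 mm steel bar runs on to x = +165 mm and there bends straight down (-z) by 110 mm. Origin at the centre of the handle. Its weight acts about 23 mm ahead (+x) of the origin.
- rod_mid (a point): Centre of the rod's handle, same axes: where to grip it, across its 14 mm width. On the rest it is 128 mm above the bench, with 90 mm free along the handle between the two uprights.
- rod_tip (a point): Lower end of the rod's bent-down leg (centre of its rounded end, radius 4 mm).
- rest: Fixed rod rest: grey foot 140 (its x) by 80 mm with two steel uprights 8 mm thick at x = +-50 mm, each with an open-topped notch 32 mm wide whose floor is 121 mm and whose lips are 138 mm above the bench. The rod's handle lies along the rest's x in the two notches, its leg hanging free beyond the +x end. Origin on the bench; z up.
- rest_mid (a point): Where the centre of the rod's handle lies when the rod hangs on its rest (128 mm above the bench).
- grit_jar: Loose amber jar with a black cap, 60 mm across, 85 mm high, at the back; bystander.
- beaker: Loose white ceramic cup, 70 mm across, 80 mm high, at the back; bystander.
- brush: Loose brush with a wooden handle, 200 mm long, lying right of the row of slabs; bystander.
- hone: Loose grey honing block 50 by 110 by 28 mm, behind the tray; bystander.
- can: Loose metal can, 70 mm across, 70 mm high, at the back; bystander.
Not all that is in view belongs to the job. There is more than one size of the rest; the job needs the largest. There is more than one size of the red_slab; the one meant has the size given above.

How it is judged:
On the way, in this order (a step that is already met when the one before it is completed fails the run):
1. the red slab is laid leaning on the grey slab's open end, overlapping it by about a third, and released (horizontal distance between red_slab_mid and grey_slab_mid between 0.053 and 0.082 m and x of red_slab_mid in the frame of tray between -0.02 and 0.02 m and angle between the y axis of red_slab_mid and the y axis of tray, either way round below 0.36 rad and angle between red_slab_mid's own z axis and vertical between 0.08 and 0.32 rad and z of red_slab_mid in the frame of tray below 0.032 m and contact force between red_slab and grey_slab above 0.05 N and contact force between red_slab and tray above 0.05 N and contact force between red_slab and the fingers below 0.05 N and linear speed of red_slab below 0.03 m/s and y of red_slab_mid in the frame of grey_slab above 0.045 m), for 0.2 s.
2. the green slab is laid leaning on the red slab's open end in the same way, and released (horizontal distance between green_slab_mid and red_slab_mid between 0.053 and 0.082 m and x of green_slab_mid in the frame of tray between -0.02 and 0.02 m and angle between the y axis of green_slab_mid and the y axis of tray, either way round below 0.36 rad and angle between green_slab_mid's own z axis and vertical between 0.08 and 0.32 rad and z of green_slab_mid in the frame of tray below 0.032 m and contact force between green_slab and red_slab above 0.05 N and contact force between green_slab and tray above 0.05 N and contact force between green_slab and the fingers below 0.05 N and linear speed of green_slab below 0.03 m/s and horizontal distance between green_slab_mid and grey_slab_mid above 0.105 m), for 0.2 s.
3. the toggle is pushed fully across with the rod (value of joint toggle above 0.85 rad and distance between rod_tip and toggle_tip below 0.09 m), for 0.05 s.
At the end, for the whole second after the job is handed in: Red leans on grey, green on red, low ends on the tray floor: neighbouring centres 53-82 mm apart in plan, within 20 mm of the tray's middle line and 18 degrees of its length; grey moved under 15 mm; toggle at 0.85 or more; rod level on its rest within 30 mm; all released, at rest (all of step 1 and all of step 2 and distance of grey_slab_mid from where it was at the start of the episode below 0.015 m and value of joint toggle above 0.85 rad and distance between rod_mid and rest_mid below 0.03 m and angle between rod_mid's own z axis and vertical below 0.2 rad and angle between the x axis of rod_mid and the x axis of rest, either way round below 0.35 rad and contact force between rod and rest above 0.5 N and contact force between rod and the fingers below 0.05 N and linear speed of rod below 0.03 m/s); the robot touches nothing.
It fails at once if the hand touches the splash guard or the switch (contact force between any of the fingers, the arm and guard above 0.5 N).
It fails at once if the red slab is dropped (linear speed of red_slab above 0.6 m/s and contact force between red_slab and the fingers below 0.02 N).
It fails at once if the green slab is dropped (linear speed of green_slab above 0.6 m/s and contact force between green_slab and the fingers below 0.02 N).
It fails at once if the grey slab is shifted (distance of grey_slab_mid from where it was at the start of the episode above 0.025 m).
It fails at once if a bystander is moved by more than 30 mm (distance of any of white_slab_mid, grit_jar, beaker, brush, hone, can from where it was at the start of the episode above 0.03 m).
It also fails if it takes over 72 s, if anything falls off the work surface, if the arm or the gripper's body presses on something with over 40 N, if the wrist force passes 120 N, or if a joint passes its speed limit or range.

## Robot

A 6-joint arm with a two-finger parallel gripper is mounted at the origin on the work surface. World frame = base frame: x ahead of the robot, y to its left, z up, the work surface at z = 0. Lengths are in m, angles in rad, forces in N, time in s.
With the tool pointing down it reaches from about 0.4 to 0.825 m from the base axis. Payload 7 kg.
Tool frame: the origin (TCP) lies midway between the tips of the shut fingers; the grasp point (between the pads) lies arm.hold_point_z behind it (arm.hold_point_z is the distance from the TCP to the grasp point, in m); z points along the fingers, y is the line along which they close (so a half turn about z gives the same grasp; the last joint's range is limited). The gripper opens to 88 mm and grips with 3 to 60 N. Pads are 19 mm wide; open, the fingers measure 130 mm over their backs; the gripper's body (78 mm by 193 mm) begins 47 mm behind the grasp point.
Start: joints at [1.485, 0.359, 0.012, 0, -1.224, -0.288], TCP at [0.246, 0.628, 0.227] pointing down, gripper open.
Joint ranges: [-3.07, 3.07], [-1.43, 2.12], [-1.02, 1.25], [-3.03, 1.67], [-3.05, -0], [-3.03, 3.03]. Speed limits (rad/s): [2.39, 2.39, 3.01, 3.14, 3.14, 3.14].

## Interface

Orientations are given as [roll, pitch, yaw] about the fixed x, y, z axes, in that order (R = Rz(yaw) Ry(pitch) Rx(roll)).
In Python, from station import arm gives the robot as it stands.
- The arm moves only by the shell command python3 -m crank 'ROWS' [OPENING] [FORCE]. ROWS is JSON, a list that holds one entry, the list of rows, each a list of 4 numbers: the shift along the tool's x, y, z in units of 25 mm (1.0 is 25 mm), then the turn about the tool's z in units of 5 degrees (1.0 is 5 degrees). A call has 1 to 12 rows; each row is the pose to reach, as a shift and turn from the pose commanded when the call began, along the tool's axes at that moment; what a row does not reach only later rows make up. A row lasts 1/8 s, in which the tool goes at most 62.5 mm and 10.7 degrees, less where a joint would pass 70% of its speed; a pose out of reach is approached as far as the arm can. A call with a gripper value outside its range is refused whole. OPENING is the closure, from 0 (fully open) to 1 (shut), set as the call begins (- or left out, the last holds). The fingers move at their own pace and stop on an object; FORCE is the grip in N (left out, the last holds). Time passes only in rows, so rows that repeat a pose let the fingers close. It gives the time, the measured TCP pose, the force, the opening and the grip force at its end, in the units of the state.
- arm.get_state(): the state, without advancing time (a new reading comes with each control period).
- arm.grab_frame(name): name is "scene" or "top"; returns (picture, depth): 480x640x3 uint8, red, green, blue; 480x640 float32, m along the optical axis (not along the pixel's ray), 0 where there is no reading.
- arm.get_calibration(name): a dict with "mtx" (3x3 intrinsics, pixels), "R" (3x3) and "t" (3): a world point X has camera coordinates R X + t. Camera axes: x right, y down, z forward; pixel columns grow to the right and rows downward; lengths in m; the calibration is good to about 2 mm. A picture is of the moment at which its call begins. get_calibration takes no time and is no camera call.
- arm.job_done(): hands the job in; it is judged then, once.
Trained networks look in the newest picture that a camera, given by its name, has taken for a name from the list of things; names that differ only in an ending like _2 or _b are one class to them, and where a whole thing is asked for, a point or a joint stands for the part that bears it (a point fixed in the world has none). Each returns a list of dicts, best first, with "score" (0 to 1); they miss things now and then, are a little off and sometimes report something else, mostly with a low value. They report only what shows in the picture. A call takes as long as a camera call. They do not tell look-alikes from the thing itself.
- arm.recognise(thing, camera): "extent" ([left, top, width, height] in pixels, round what is visible of it).
- arm.trace(thing, camera): "mask" (480x640 bool, what is visible of it) and "extent" ([left, top, width, height] in pixels, round what is visible of it).
The state is a dict: "t": time; "q": joint angles; "qd": joint speeds; "joint_efforts": joint torques, N m; "eef_pos": TCP position; "ee_rot": TCP orientation; "force": force on the tool from outside, world axes, zero at the start; "moment": the same for the moment, N m; "width": finger opening in m; "gripper_force": force on a finger pad.
Only numpy, scipy, OpenCV 4.12 (cv2) and the standard library are available. Lean on these libraries where they do the work, as an engineer would, in place of code of your own. Each camera call takes 0.05 s, during which the arm holds its last target. There are 200 camera calls.

## Working session

There is one attempt and no reset: what is moved stays moved. The work goes in short steps, Python scripts to look and compute and a shell command to move; the robot and the scene stay as the last step left them, time stands still between calls to the robot, and variables do not carry over. Pictures are saved under pics/ and viewed, at most 12 in all, crops included, and the job is handed in when it is done.

```bash
ls; mkdir -p pics; python3 - <<'E'
from station import arm
import cv2
for n in ("scene","top"):
    p,d=arm.grab_frame(n); cv2.imwrite(f"pics/{n}0.png",p[:,:,::-1])
    c=arm.get_calibration(n); print(n,c)
print(arm.get_state(), arm.hold_point_z)
E
```

```text
pics
scene {'mtx': array([[571.70386104,   0.        , 319.85407948],
       [  0.        , 571.70386104, 235.32207005],
       [  0.        ,   0.        ,   1.        ]]), 'R': array([[-0.75737259,  0.65283231,  0.01402611],
       [ 0.34098442,  0.41372365, -0.84413409],
       [-0.55688094, -0.63454134, -0.5359486 ]]), 't': array([ 0.41921337, -0.10571993,  1.81833223])}
top {'mtx': array([[443.1389115 ,   0.        , 326.10505098],
       [  0.        , 443.1389115 , 232.99049919],
       [  0.        ,   0.        ,   1.        ]]), 'R': array([[-0.02272556, -0.99971252, -0.00764308],
       [-0.99162295,  0.02351268, -0.12700815],
       [ 0.12715135,  0.00469272, -0.99187223]]), 't': array([0.04662777, 0.5558845 , 1.05598867])}
{'t': 0.1, 'q': array([ 1.48509320e+00,  3.59306969e-01,  1.11637687e-02, -3.05740485e-04,
       -1.22408683e+00, -2.88077326e-01]), 'qd': array([ 1.33902340e-03, -1.34155927e-03,  1.53934848e-03,  9.91151975e-04,
        2.25099447e-05,  6.17053121e-04]), 'joint_efforts': array([-1.64552006e-03, -5.84163523e+01,  2.93745250e+01,  7.01547146e+00,
        1.01038290e-02, -4.75894490e-05]), 'eef_pos': array([0.24634956, 0.6279813 , 0.22572802]), 'ee_rot': array([ 3.14013637e+00, -1.31776611e-04, -3.73884459e-01]), 'force': array([-0.38413815, -0.09359483,  0.60353678]), 'moment': array([0.03465132, 0.05299254, 0.00120945]), 'gripper_force': 0.0, 'width': 0.08747008742932577} 0.0188
```

View pics/top0.png

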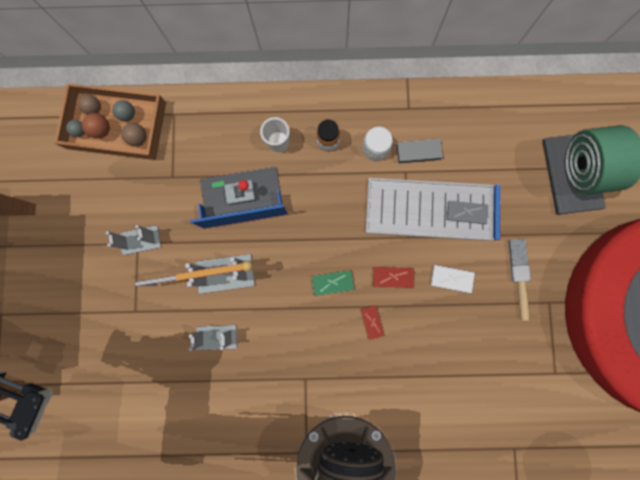

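View pics/scene0.png

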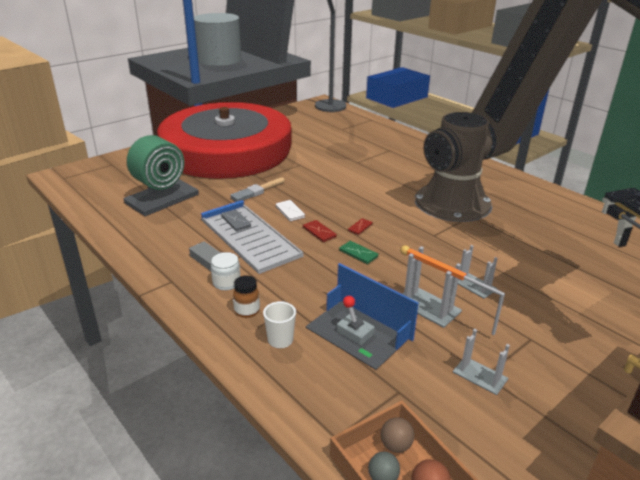

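The top view has world +x up and +y to the left. 
- **Red slab:** candidates are the large one at (394,277) and the small one at (372,322). I take the large one. 
- **Rest:** candidates are (222,273), which holds the rod, (213,338) and (133,240). I take the one with the rod. 
- **Other pieces:** green is at (333,283), white at (453,279), grey at (467,212) in the tray, the stop bar at (497,212) and the toggle ball at (243,186).

```bash
cat > h.py <<'E'
from station import arm
import numpy as np, cv2
HP=arm.hold_point_z
def cloud(n,d):
    c=arm.get_calibration(n);K=c["mtx"];v,u=np.mgrid[:480,:640]
    P=np.stack([(u-K[0,2])/K[0,0]*d,(v-K[1,2])/K[1,1]*d,d],-1)
    return (P-c["t"])@c["R"]            # R^T (x-t)
def project(n,X):
    c=arm.get_calibration(n);p=c["mtx"]@(c["R"]@np.array(X)+c["t"]);return p[:2]/p[2]
def rect(pts):   # centre, (long,short), angle of long axis
    (cx,cy),(w,h),a=cv2.minAreaRect((pts[:,:2]*1000).astype(np.float32))
    if w<h: w,h,a=h,w,a+90
    return round(cx/1000,4),round(cy/1000,4),round(w),round(h),round((a%180),1)
def find(thing,cam="top",keep=3,C=None,zr=None):
    for r in arm.trace(thing,cam)[:keep]:
        m=cv2.erode(r["mask"].astype(np.uint8),np.ones((1,1)))>0
        p=C[m&(C[...,2]<.5)];z=np.median(p[:,2])
        if zr: p=p[(p[:,2]>zr[0])&(p[:,2]<zr[1])]
        if len(p)>5: print(thing,cam,round(r["score"],2),r["extent"],rect(p),"med z %.3f"%z,"mean",p.mean(0).round(4))
def go(x,y,z,yaw_deg):  # units from the present pose; tcp z
    s=arm.get_state();p=s["eef_pos"];yw=s["ee_rot"][2];d=np.array([x,y,z])-p
    tx=np.array([np.cos(yw),np.sin(yw)]);ty=np.array([np.sin(yw),-np.cos(yw)])
    print("units",(np.array([d[:2]@tx,d[:2]@ty,-d[2]])/.025).round(2),"turn",round(((np.degrees(yw)-yaw_deg+180)%360-180)/5,2))
E
python3 - <<'E'
from h import *
p,d=arm.grab_frame("top");C=cloud("top",d)
cv2.imwrite("pics/crop1.png",cv2.resize(p[160:350,130:520][:,:,::-1],None,fx=2,fy=2,interpolation=cv2.INTER_CUBIC))
for t,zr in (("red_slab",None),("green_slab",None),("grey_slab",None),("tray",(0.004,.02)),("guard",(.09,.12)),("toggle_tip",None),("rod",(.11,.15)),("rest",None),("white_slab_mid",None)): find(t,C=C,zr=zr)
E
```

```text
red_slab top 0.82 [364.8, 304.6, 19.0, 31.4] (0.3379, -0.0764, 78, 42, 13.4) med z 0.010 mean [ 0.3381 -0.0752  0.0094]
red_slab top 0.6 [371.3, 264.9, 42.1, 20.9] (0.4472, -0.1302, 99, 51, 87.1) med z 0.012 mean [ 0.4469 -0.1305  0.0122]
green_slab top 0.73 [315.6, 268.2, 38.6, 26.6] (0.4372, 0.0203, 98, 49, 97.7) med z 0.012 mean [0.4368 0.0198 0.0125]
grey_slab top 0.8 [447.9, 199.2, 41.0, 24.2] (0.6068, -0.3259, 107, 53, 83.2) med z 0.020 mean [ 0.6063 -0.3226  0.0202]
tray top 0.75 [368.1, 175.5, 131.7, 63.9] (0.6174, -0.2353, 327, 142, 85.2) med z 0.009 mean [ 0.6182 -0.2208  0.0093]
guard top 0.76 [194.3, 165.6, 92.4, 62.5] (0.6381, 0.2438, 218, 85, 98.3) med z 0.009 mean [0.6098 0.2363 0.1042]
toggle_tip top 0.64 [239.7, 179.2, 10.7, 10.7] (0.6819, 0.2288, 44, 29, 170.9) med z 0.093 mean [0.6703 0.2277 0.0886]
rest top 0.91 [188.0, 252.6, 70.0, 38.6] (0.4647, 0.2969, 184, 83, 96.8) med z 0.010 mean [0.4613 0.2911 0.0342]
rest top 0.66 [106.1, 220.7, 52.5, 32.4] (0.5544, 0.5221, 131, 59, 100.1) med z 0.009 mean [0.5534 0.5064 0.0291]
rest top 0.61 [188.1, 324.9, 48.9, 24.5] (0.3098, 0.3112, 102, 55, 91.8) med z 0.008 mean [0.3106 0.3104 0.0252]
white_slab_mid top 0.84 [429.2, 265.4, 45.4, 24.4] (0.4397, -0.2799, 105, 52, 78.1) med z 0.012 mean [ 0.4394 -0.2771  0.0119]
```

View pics/crop1.png

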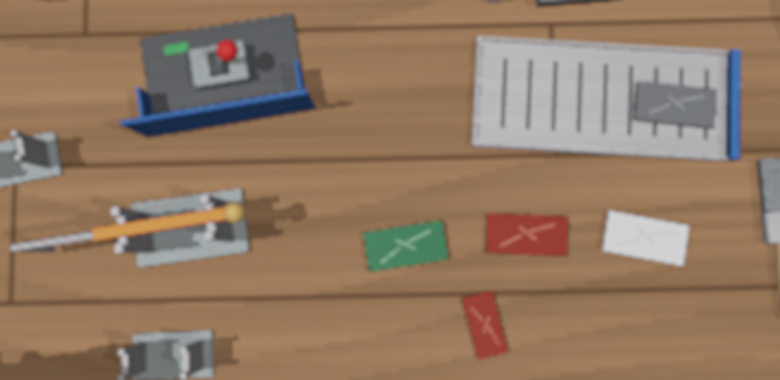

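The crop confirms the large red slab at about crop (527,235), and the grey slab lies at the stop bar end of the tray. I go above the large red slab.

```bash
python3 -c "
from h import *
go(.447,-.1303,.10,-92.9)"
```

```text
units [18.55 25.32  5.06] turn 14.3
```

```bash
python3 -m crank '[[[1.4,1.9,0,1.2],[2.8,3.8,0,2.4],[4.2,5.7,0,3.6],[5.6,7.6,0,4.8],[7.0,9.5,0,6.0],[8.4,11.4,0,7.2],[9.8,13.3,0,8.4],[11.2,15.2,0,9.6],[12.6,17.1,0,10.8],[14.0,19.0,0,12.0],[15.4,20.9,0,13.1],[16.8,22.8,0,14.3]]]' 0.2 20; python3 -c "
from h import *
go(.447,-.1303,.10,-92.9)"
```

```text
t: 2.1
eef_pos: [0.4297, -0.0575, 0.2272]
ee_rot: [-3.14, 0.001, -1.625]
force: [1.3, 0.3, 1.0]
width: 0.0702
gripper_force: 0.0
units [ 2.87 -0.85  5.09] turn -0.04
```

```bash
python3 -m crank '[[[1.4,-0.4,1.0,0],[2.9,-0.85,2.5,0],[2.9,-0.85,5.1,0],[2.9,-0.85,5.1,0],[2.9,-0.85,5.1,0]]]'; python3 - <<'E'
from h import *
go(.447,-.1303,.002,-92.9)
p,d=arm.grab_frame("scene")
x,y=project("scene",[.447,-.13,.05]).astype(int);print(x,y)
cv2.imwrite("pics/s1.png",cv2.resize(p[y-80:y+70,x-100:x+100][:,:,::-1],None,fx=3,fy=3,interpolation=cv2.INTER_CUBIC))
E
```

```text
t: 2.72
eef_pos: [0.4479, -0.129, 0.1006]
ee_rot: [-3.141, -0.001, -1.621]
force: [0.4, 0.3, 1.6]
width: 0.0703
gripper_force: 0.0
units [0.05 0.03 3.94] turn 0.01
318 217
```

View pics/s1.png

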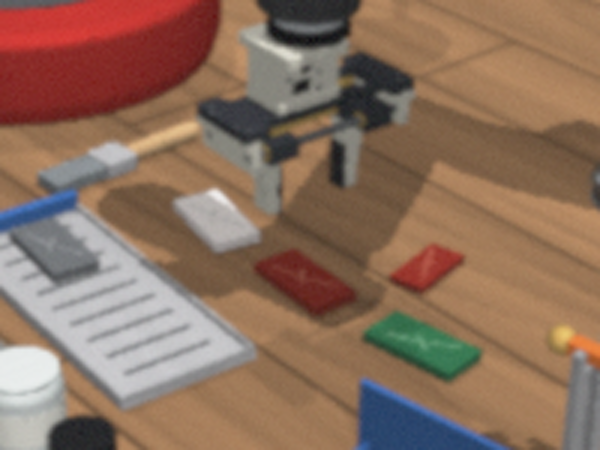

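The hand stands over the red slab (crop (305,282)), with the fingers spread across its width. Now I go down, close and lift.

```bash
python3 -m crank '[[[0,0,2.0,0],[0,0,3.4,0],[0,0,3.9,0],[0,0,3.9,0],[0,0,3.9,0]]]' 0.2 20; python3 -m crank '[[[0,0,0,0],[0,0,0,0],[0,0,0,0],[0,0,0,0],[0,0,-0.6,0],[0,0,-2.4,0],[0,0,-3,0],[0,0,-3,0]]]' 1 20;  python3 -c "
from h import *
go(.615,-.257,.075,-94.5)"
```

```text
t: 3.4
eef_pos: [0.4484, -0.1289, 0.0032]
ee_rot: [-3.139, 0.0, -1.621]
force: [0.4, 0.3, -0.4]
width: 0.0701
gripper_force: 0.0
t: 4.4
eef_pos: [0.4475, -0.129, 0.0775]
ee_rot: [-3.139, 0.001, -1.622]
force: [0.3, -0.9, -2.1]
width: 0.0495
gripper_force: 20.0
units [ 4.77 -6.95  0.1 ] turn 0.32
```

```bash
python3 -m crank '[[[1.0,-1.4,0,0],[2.0,-2.9,0,0.1],[3.0,-4.4,0,0.2],[4.0,-5.9,0,0.3],[4.75,-6.95,0,0.3],[4.75,-6.95,0,0.3],[4.75,-6.95,0,0.3]]]'; python3 - <<'E'
from h import *
p,d=arm.grab_frame("scene");C=cloud("scene",d)
go(.615,-.256,.027,-94.5)
for t in ("red_slab","grey_slab"): find(t,"scene",C=C)
E
```

```text
t: 5.28
eef_pos: [0.6129, -0.2562, 0.0746]
ee_rot: [3.138, 0.001, -1.649]
force: [-0.8, 0.4, -0.7]
width: 0.0492
gripper_force: 20.0
units [-0.01 -0.08  1.93] turn 0.01
red_slab scene 0.57 [239.8, 199.7, 23.0, 24.2] (0.6113, -0.2524, 109, 52, 83.0) med z 0.084 mean [ 0.6126 -0.2397  0.0836]
red_slab scene 0.54 [347.4, 221.6, 23.8, 14.1] (0.3384, -0.0733, 83, 40, 15.6) med z 0.009 mean [ 0.3426 -0.0702  0.0091]
red_slab scene 0.28 [189.7, 241.9, 28.6, 30.2] (0.7747, -0.2042, 179, 64, 75.8) med z 0.027 mean [ 0.7761 -0.215   0.0242]
grey_slab scene 0.66 [222.4, 211.6, 31.4, 22.3] (0.6104, -0.299, 188, 62, 75.6) med z 0.019 mean [ 0.6143 -0.3082  0.02  ]
```

```bash
python3 -m crank '[[[0,-0.08,0.8,0],[0,-0.08,1.5,0],[0,-0.08,1.8,0],[0,-0.08,1.95,0],[0,-0.08,1.95,0]]]' ; python3 -m crank '[[[0,0,0,0],[0,0,0.1,0],[0,0,0.2,0],[0,0,0.3,0],[0,0,0.4,0],[0,0,0.4,0]]]' - 5
```

```text
t: 6.05
eef_pos: [0.6164, -0.2567, 0.0276]
ee_rot: [3.141, -0.0, -1.648]
force: [0.5, 0.4, -1.3]
width: 0.0496
gripper_force: 20.0
t: 6.8
eef_pos: [0.6164, -0.2567, 0.0179]
ee_rot: [-3.141, -0.0, -1.648]
force: [-0.8, 1.7, 2.4]
width: 0.0501
gripper_force: 5.0
```

```bash
python3 -m crank '[[[0,0,0.1,0],[0,0,0.1,0],[0,0,0.1,0]]]' - 3; python3 -m crank '[[[0,0,0,0],[0,0,0,0],[0,0,0,0],[0,0,-1,0],[0,0,-2.5,0],[0,0,-4,0],[0,0,-4,0]]]' 0.2; python3 - <<'E'
from h import *
p,d=arm.grab_frame("scene");C=cloud("scene",d)
for t in ("red_slab","grey_slab"): find(t,"scene",C=C)
x,y=project("scene",[.61,-.27,.03]).astype(int);print(x,y)
cv2.imwrite("pics/s2.png",cv2.resize(p[y-80:y+70,x-100:x+100][:,:,::-1],None,fx=3,fy=3,interpolation=cv2.INTER_CUBIC))
go(.437,.020,.0785,-82.3)
E
```

```text
t: 7.18
eef_pos: [0.6165, -0.2569, 0.0154]
ee_rot: [-3.141, -0.0, -1.648]
force: [-1.5, -0.3, 2.8]
width: 0.0499
gripper_force: 3.0
t: 8.05
eef_pos: [0.6186, -0.2572, 0.1191]
ee_rot: [-3.135, -0.001, -1.647]
force: [-0.4, 0.7, -1.4]
width: 0.0704
gripper_force: 0.0
red_slab scene 0.72 [230.8, 211.6, 33.3, 31.4] (0.6071, -0.2814, 160, 69, 77.3) med z 0.027 mean [ 0.6177 -0.2553  0.0265]
red_slab scene 0.48 [347.2, 216.3, 24.3, 19.4] (0.3392, -0.078, 86, 53, 10.5) med z 0.009 mean [ 0.3409 -0.0722  0.0083]
grey_slab scene 0.44 [223.8, 210.9, 18.6, 16.9] (0.6022, -0.346, 89, 51, 79.7) med z 0.020 mean [ 0.6049 -0.3509  0.0197]
243 223
units [-10.47   7.99   1.44] turn -2.43
```

View pics/s2.png

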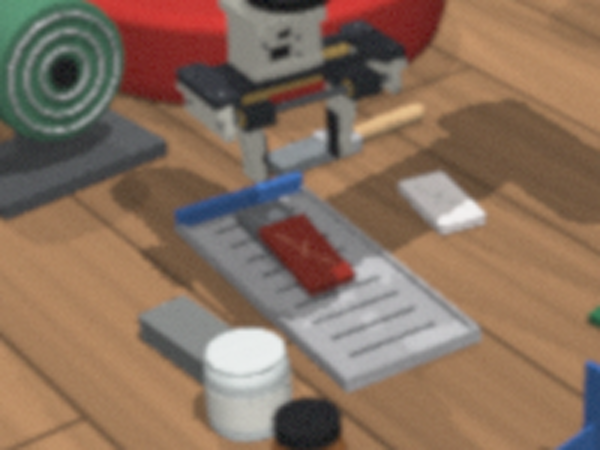

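The red slab lies at crop (305,255), leaning on the grey slab at (265,215). Next is the green slab.

```bash
python3 -m crank '[[[-1.3,1.0,0,-0.3],[-3,2.3,0,-0.7],[-4.7,3.6,0,-1.1],[-6.4,4.9,0,-1.5],[-8.1,6.2,0,-1.9],[-9.8,7.5,0,-2.4],[-10.5,8,0.8,-2.4],[-10.5,8,1.5,-2.4],[-10.5,8,1.5,-2.4]]]'; python3 - <<'E'
from h import *
go(.437,.020,.003,-82.3)
p,d=arm.grab_frame("top");C=cloud("top",d)
for t in ("red_slab","grey_slab","tray"): find(t,"top",C=C,keep=2)
for r in arm.trace("red_slab","top")[:2]:
    q=C[r["mask"]]; 
    if q[:,0].mean()>.5:
        A=np.c_[q[:,:2],np.ones(len(q))];k=np.linalg.lstsq(A,q[:,2],rcond=None)[0];print("slope",k)
E
```

```text
t: 9.32
eef_pos: [0.4356, 0.02, 0.0762]
ee_rot: [3.138, -0.001, -1.438]
force: [0.2, -0.7, 0.7]
width: 0.0702
gripper_force: 0.0
units [ 0.01 -0.06  2.93] turn -0.02
red_slab top 0.88 [362.7, 308.4, 22.2, 29.5] (0.3383, -0.0768, 77, 41, 14.7) med z 0.010 mean [ 0.3383 -0.0755  0.0094]
red_slab top 0.64 [422.3, 199.4, 42.5, 17.1] (0.6165, -0.2596, 104, 50, 84.9) med z 0.029 mean [ 0.6159 -0.2574  0.0294]
grey_slab top 0.82 [446.2, 201.3, 40.0, 20.5] (0.6069, -0.3239, 100, 54, 82.5) med z 0.020 mean [ 0.6006 -0.337   0.0203]
grey_slab top 0.26 [235.5, 178.9, 12.9, 12.1] (0.6693, 0.2297, 30, 23, 121.7) med z 0.093 mean [0.6701 0.2275 0.09  ]
tray top 0.9 [367.6, 176.8, 132.8, 64.2] (0.6178, -0.2434, 343, 147, 84.7) med z 0.009 mean [ 0.6163 -0.2282  0.01  ]
slope [-1.61413236  0.49015946  1.15128874]
```

```bash
python3 -m crank '[[[0,-0.06,1.5,0],[0,-0.06,2.6,0],[0,-0.06,2.93,0],[0,-0.06,2.93,0],[0,-0.06,2.93,0]]]' 0.2 20; python3 -m crank '[[[0,0,0,0],[0,0,0,0],[0,0,0,0],[0,0,0,0],[0,0,-0.6,0],[0,0,-2.4,0],[0,0,-4,0],[0,0,-4,0]]]' 1 20;  python3 -c "
from h import *
go(.621,-.1915,.10,-94.8)"
```

```text
t: 10.2
eef_pos: [0.4394, 0.0209, 0.0055]
ee_rot: [-3.14, 0.0, -1.438]
force: [-0.7, 0.2, 0.1]
width: 0.0704
gripper_force: 0.0
t: 11.2
eef_pos: [0.4407, 0.0215, 0.1074]
ee_rot: [-3.135, 0.002, -1.438]
force: [0.2, 0.0, -1.9]
width: 0.0496
gripper_force: 20.0
units [ 9.4  -6.02  0.3 ] turn 2.48
```

```bash
python3 -m crank '[[[1.3,-0.9,0,0.4],[2.8,-1.8,0,0.8],[4.3,-2.7,0,1.2],[5.8,-3.7,0,1.6],[7.3,-4.7,0,2.0],[8.6,-5.5,0,2.4],[9.35,-6.0,0,2.5],[9.35,-6.0,0,2.5],[9.35,-6.0,0,2.5]]]'; python3 -c "
from h import *
go(.621,-.190,.038,-94.8)"
```

```text
t: 12.32
eef_pos: [0.6172, -0.191, 0.1032]
ee_rot: [3.139, 0.0, -1.657]
force: [-0.4, 0.9, -1.2]
width: 0.0498
gripper_force: 20.0
units [-0.05 -0.15  2.61] turn -0.03
```

```bash
python3 -m crank '[[[0,-0.12,1.2,0],[0,-0.12,2.2,0],[0,-0.12,2.5,0],[0,-0.12,2.65,0],[0,-0.12,2.65,0]]]' ; python3 -m crank '[[[0,0,0.05,0],[0,0,0.15,0],[0,0,0.25,0],[0,0,0.35,0],[0,0,0.45,0],[0,0,0.5,0],[0,0,0.5,0]]]' - 5; python3 -m crank '[[[0,0,0.05,0],[0,0,0.1,0],[0,0,0.15,0],[0,0,0.15,0]]]' - 3
```

```text
t: 12.95
eef_pos: [0.6216, -0.1914, 0.039]
ee_rot: [-3.141, -0.0, -1.656]
force: [0.0, -1.0, -1.0]
width: 0.0495
gripper_force: 20.0
t: 13.82
eef_pos: [0.6212, -0.1916, 0.0257]
ee_rot: [3.142, -0.0, -1.657]
force: [0.2, 0.9, -1.3]
width: 0.0498
gripper_force: 5.0
t: 14.32
eef_pos: [0.6212, -0.1916, 0.0221]
ee_rot: [-3.142, -0.0, -1.657]
force: [0.2, 0.1, -0.9]
width: 0.0501
gripper_force: 3.0
```

```bash
python3 -m crank '[[[0,0,0.05,0],[0,0,0.1,0],[0,0,0.15,0],[0,0,0.15,0]]]'; python3 - <<'E'
from h import *
p,d=arm.grab_frame("scene");C=cloud("scene",d)
x,y=project("scene",[.61,-.22,.03]).astype(int);print(x,y)
cv2.imwrite("pics/s3.png",cv2.resize(p[y-50:y+50,x-66:x+66][:,:,::-1],None,fx=5,fy=5,interpolation=cv2.INTER_CUBIC))
E
```

```text
t: 14.82
eef_pos: [0.6212, -0.1917, 0.0184]
ee_rot: [-3.142, -0.0, -1.657]
force: [-1.0, -0.0, 5.1]
width: 0.05
gripper_force: 3.0
253 230
```

View pics/s3.png

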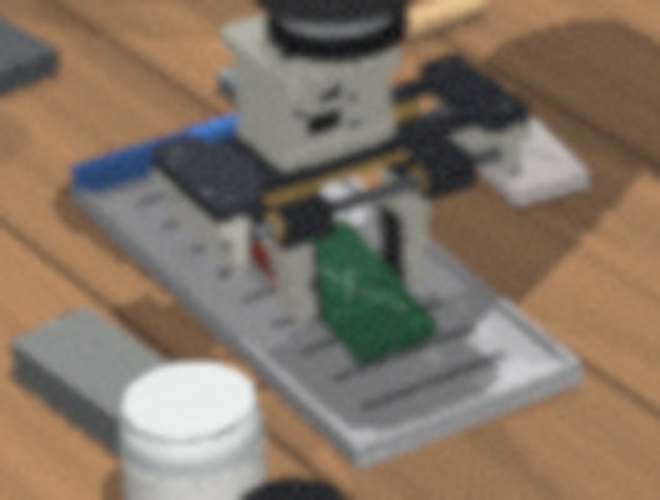

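The green slab (crop (365,300)) already slopes down, with its low end on the tray floor and the fingers still on it. A force of 5 N shows it is seated, so I release it and lift.

```bash
python3 -m crank '[[[0,0,0,0],[0,0,0,0],[0,0,0,0],[0,0,-1,0],[0,0,-3,0],[0,0,-5.5,0],[0,0,-7.5,0]]]' 0.2; python3 -m crank '[[[-2,0,-1,0],[-4,0,-1,0],[-6,0,-1,0],[-8,1,-1,0],[-10,2,-1,0],[-12,3,-1,0]]]' 0.3; python3 - <<'E'
from h import *
p,d=arm.grab_frame("top");C=cloud("top",d)
for t,zr in (("red_slab",None),("grey_slab",None),("green_slab",None),("toggle_tip",(.07,.12)),("guard",(.1,.12)),("rod_mid",(.11,.15))): find(t,"top",C=C,keep=2,zr=zr)
cv2.imwrite("pics/t2.png",cv2.resize(p[150:310,120:520][:,:,::-1],None,fx=2,fy=2,interpolation=cv2.INTER_CUBIC))
E
```

```text
t: 15.75
eef_pos: [0.6215, -0.1916, 0.2085]
ee_rot: [-3.14, -0.0, -1.656]
force: [1.2, -0.5, 0.0]
width: 0.0697
gripper_force: 0.0
t: 16.5
eef_pos: [0.5713, 0.1154, 0.2307]
ee_rot: [-3.142, 0.0, -1.657]
force: [0.7, 0.4, -0.7]
width: 0.0612
gripper_force: 0.0
red_slab top 0.96 [361.5, 306.6, 21.7, 31.9] (0.3374, -0.0752, 81, 42, 13.9) med z 0.010 mean [ 0.3386 -0.0745  0.0092]
red_slab top 0.62 [434.3, 197.8, 29.9, 16.4] (0.6153, -0.2774, 70, 51, 84.3) med z 0.033 mean [ 0.6144 -0.2739  0.0323]
grey_slab top 0.88 [451.4, 203.1, 35.4, 20.2] (0.606, -0.329, 94, 54, 82.8) med z 0.020 mean [ 0.601  -0.3388  0.0202]
green_slab top 0.67 [395.5, 193.4, 41.7, 24.3] (0.6256, -0.1942, 103, 58, 85.0) med z 0.029 mean [ 0.6204 -0.1936  0.0287]
guard top 0.69 [237.6, 212.5, 17.3, 8.9] (0.6003, 0.2168, 12, 1, 101.1) med z 0.052 mean [0.6    0.2172 0.108 ]
rod_mid top 0.7 [173.5, 258.0, 77.5, 21.7] (0.4683, 0.2878, 177, 23, 96.3) med z 0.135 mean [0.4666 0.2815 0.1348]
```

View pics/t2.png

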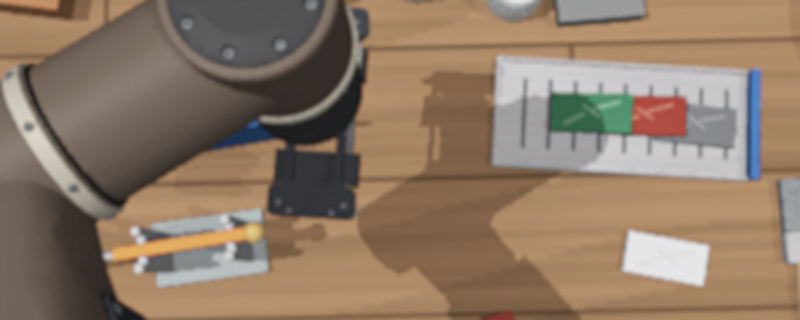

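The row is right: green at crop (590,113), red at (660,117) and grey at (712,125), with about 66 mm between green and red centres. Next is the rod (crop (185,242)).

```bash
python3 - <<'E'
from h import *
p,d=arm.grab_frame("top");C=cloud("top",d)
hsv=cv2.cvtColor(p,cv2.COLOR_RGB2HSV)
m=(hsv[...,0]>8)&(hsv[...,0]<22)&(hsv[...,1]>150)&(C[...,2]>.12)&(C[...,2]<.15)&(C[...,0]>.4)&(C[...,0]<.55)&(C[...,1]>.15)&(C[...,1]<.42)
q=C[m];print(m.sum(),rect(q),q.mean(0))
v=cv2.fitLine((q[:,:2]*1000).astype(np.float32),cv2.DIST_HUBER,0,.1,.1).ravel();print(v, np.degrees(np.arctan2(v[1],v[0])))
# uprights of rest: tips 0.136-.142, grey
f=(C[...,2]>.125)&(C[...,2]<.15)&(hsv[...,1]<70)&(C[...,0]>.4)&(C[...,0]<.54)&(C[...,1]>.2)&(C[...,1]<.42)
print(C[f].round(3)[::3])
f=(C[...,2]>.003)&(C[...,2]<.016)&(hsv[...,1]<70)&(C[...,0]>.4)&(C[...,0]<.54)&(C[...,1]>.2)&(C[...,1]<.42)
print("foot",f.sum(),rect(C[f]))
E
```

```text
13 (0.464, 0.2927, 136, 11, 98.3) [0.45789487 0.31130499 0.1332252 ]
[ 1.4452563e-01 -9.8950106e-01  4.5563531e+02  3.1727155e+02] -81.690186
[[0.495 0.245 0.139]
 [0.495 0.239 0.137]
 [0.493 0.243 0.137]
 [0.493 0.238 0.129]
 [0.49  0.241 0.138]
 [0.488 0.245 0.14 ]
 [0.488 0.238 0.14 ]
 [0.488 0.212 0.129]
 [0.485 0.208 0.135]
 [0.484 0.345 0.138]
 [0.484 0.339 0.137]
 [0.482 0.341 0.137]
 [0.48  0.24  0.132]
 [0.479 0.342 0.14 ]
 [0.48  0.338 0.132]
 [0.477 0.25  0.137]
 [0.477 0.341 0.138]
 [0.478 0.338 0.127]
 [0.476 0.342 0.128]
 [0.455 0.239 0.136]
 [0.455 0.234 0.126]
 [0.453 0.241 0.138]
 [0.453 0.234 0.14 ]
 [0.454 0.372 0.13 ]
 [0.451 0.236 0.138]
 [0.452 0.371 0.132]
 [0.448 0.238 0.141]
 [0.448 0.233 0.132]
 [0.447 0.239 0.126]
 [0.444 0.334 0.129]
 [0.442 0.335 0.14 ]
 [0.44  0.34  0.139]
 [0.44  0.334 0.137]
 [0.438 0.339 0.141]
 [0.437 0.334 0.137]
 [0.435 0.34  0.139]
 [0.435 0.335 0.134]]
foot 1069 (0.4617, 0.3171, 197, 84, 96.6)
```

```bash
python3 -c "
from h import *
go(.464,.300,.20,-83.5)"
```

```text
units [-7.08  4.97  1.23] turn -2.3
```

```bash
python3 -m crank '[[[-1.4,1.0,0,-0.5],[-2.8,2.0,0,-1],[-4.2,3.0,0,-1.5],[-5.6,4.0,0,-2],[-7.08,4.97,0,-2.3],[-7.08,4.97,1.2,-2.3],[-7.08,4.97,1.2,-2.3],[-7.08,4.97,1.2,-2.3]]]'  0.3; python3 - <<'E'
from h import *
go(.464,.300,.109,-83.5)
p,d=arm.grab_frame("top");C=cloud("top",d)
for t,zr in (("toggle_tip",(.07,.12)),("guard",(.095,.12))): find(t,"top",C=C,keep=2,zr=zr)
r=arm.trace("guard","top")[0]["mask"];q=C[r];q=q[(q[:,2]>.1)&(q[:,2]<.115)];v=cv2.fitLine((q[:,:2]*1000).astype(np.float32),cv2.DIST_HUBER,0,.1,.1).ravel();print(v,len(q),q[:,1].min(),q[:,1].max())
p,d=arm.grab_frame("scene")
x,y=project("scene",[.47,.29,.15]).astype(int);print(x,y)
cv2.imwrite("pics/s4.png",cv2.resize(p[y-90:y+80,x-130:x+100][:,:,::-1],None,fx=3,fy=3,interpolation=cv2.INTER_CUBIC))
C=cloud("scene",d);find("toggle_tip","scene",C=C,keep=2,zr=(.05,.12))
E
```

```text
t: 17.9
eef_pos: [0.4645, 0.3001, 0.2015]
ee_rot: [-3.141, -0.0, -1.457]
force: [0.0, 0.6, 0.9]
width: 0.0617
gripper_force: 0.0
units [0.   0.02 3.7 ] turn 0.0
guard top 0.94 [199.8, 164.5, 86.0, 63.9] (0.6383, 0.2312, 192, 82, 98.4) med z 0.009 mean [0.6064 0.225  0.1068]
[ 1.4519736e-01 -9.8940271e-01  6.0026239e+02  2.2569432e+02] 276 0.1315193554223294 0.32118621014382015
432 256
toggle_tip scene 0.67 [339.1, 296.1, 16.2, 27.2] (0.6726, 0.2328, 25, 25, 142.2) med z 0.083 mean [0.6733 0.2349 0.0822]
toggle_tip scene 0.28 [210.7, 254.7, 30.2, 34.1] (0.8056, -0.0626, 158, 66, 55.7) med z 0.057 mean [ 0.7871 -0.0894  0.0663]
```

View pics/s4.png

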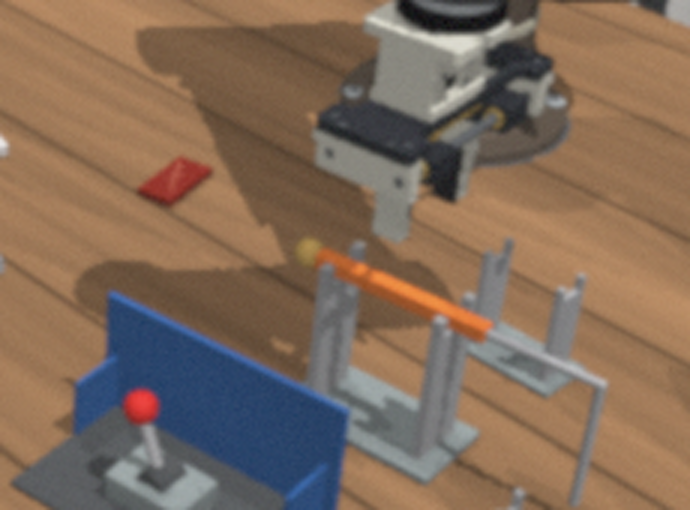

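The hand is above the rod, in line with the handle at crop (400,290), and the toggle ball at crop (142,407) leans to -y. Now I grip the rod and lift it.

```bash
python3 -m crank '[[[0,0,2.0,0],[0,0,3.4,0],[0,0,3.7,0],[0,0,3.7,0],[0,0,3.7,0]]]' 0.3 60; python3 -m crank '[[[0,0,0,0],[0,0,0,0],[0,0,0,0],[0,0,0,0],[0,0,0,0]]]' 1 60; python3 -m crank '[[[0,0,-0.5,0],[0,0,-1.5,0],[0,0,-3.5,0],[0,0,-5.6,0],[0,0,-5.6,0]]]'; python3 -c "
from h import *
s=arm.get_state();print(s['moment'])
go(.515,.17,.25,-171.6)"
```

```text
t: 18.82
eef_pos: [0.4644, 0.3016, 0.11]
ee_rot: [-3.14, 0.002, -1.456]
force: [-0.4, -0.3, -0.7]
width: 0.0615
gripper_force: 0.0
t: 19.45
eef_pos: [0.4635, 0.3007, 0.1083]
ee_rot: [3.142, -0.0, -1.456]
force: [-0.1, -0.4, 0.1]
width: 0.0169
gripper_force: 0.0
t: 20.08
eef_pos: [0.4652, 0.3022, 0.2536]
ee_rot: [-3.135, 0.005, -1.455]
force: [1.1, 0.6, -3.6]
width: 0.0135
gripper_force: 59.9
[ 0.07972539 -0.0220528   0.01695635]
units [ 5.48 -1.37  0.14] turn 17.64
```

```bash
python3 -m crank '[[[0.6,-0.2,0,1.6],[1.2,-0.4,0,3.2],[1.8,-0.6,0,4.8],[2.4,-0.8,0,6.4],[3.0,-1.0,0,8.0],[3.6,-1.2,0,9.6],[4.2,-1.4,0,11.2],[4.8,-1.5,0,12.8],[5.2,-1.53,0,14.4],[5.2,-1.53,0,16],[5.2,-1.53,0,17.6],[5.2,-1.53,0,17.6]]]'; python3 -m crank '[[[0,0,0,0],[0,0,0,0],[0,0,0,0],[0,0,0,0]]]'; python3 - <<'E'
from h import *
p,d=arm.grab_frame("scene");C=cloud("scene",d)
x,y=project("scene",[.62,.22,.15]).astype(int);print(x,y)
cv2.imwrite("pics/s5.png",cv2.resize(p[y-90:y+90,x-120:x+120][:,:,::-1],None,fx=3,fy=3,interpolation=cv2.INTER_CUBIC)); print(x-120,y-90)
find("rod_tip","scene",C=C,keep=2)
p,d=arm.grab_frame("top");C=cloud("top",d)
find("rod_tip","top",C=C,keep=2);find("toggle_tip","top",C=C,keep=1,zr=(.07,.12))
E
```

```text
t: 21.58
eef_pos: [0.5158, 0.1757, 0.2475]
ee_rot: [-3.141, -0.002, -2.991]
force: [0.3, -0.9, -3.0]
width: 0.0132
gripper_force: 59.9
t: 22.08
eef_pos: [0.5164, 0.176, 0.2483]
ee_rot: [3.142, 0.0, -2.991]
force: [-0.2, -0.3, -3.2]
width: 0.014
gripper_force: 59.9
363 267
243 177
rod_tip scene 0.56 [339.4, 181.9, 71.0, 90.3] (0.4543, 0.0985, 479, 141, 41.4) med z 0.268 mean [0.6054 0.1928 0.2527]
rod_tip scene 0.26 [208.7, 252.2, 30.1, 37.2] (0.7531, -0.1074, 134, 67, 22.9) med z 0.057 mean [ 0.7916 -0.0851  0.0503]
rod_tip top 0.72 [236.3, 159.0, 30.2, 134.0] (0.586, 0.2051, 345, 66, 8.2) med z 0.272 mean [0.5394 0.1847 0.2262]
```

View pics/s5.png

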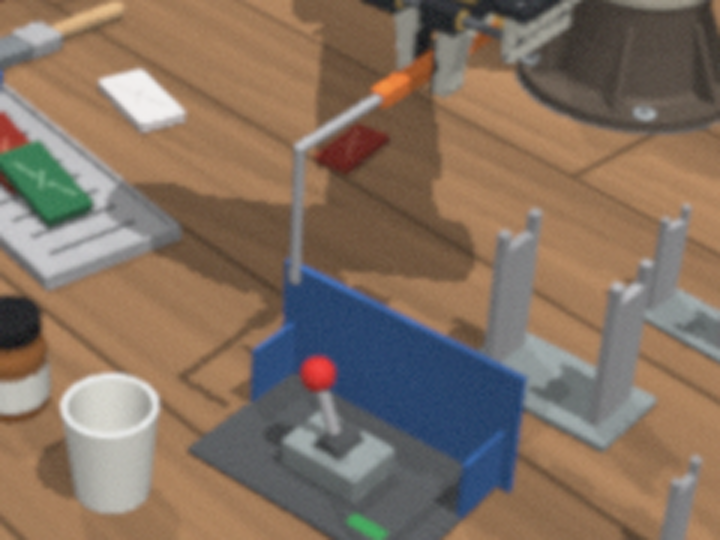

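The leg hangs level at crop (296,281), to the -y side of the ball at crop (318,373). I check the leg position against the projection.

```bash
python3 - <<'E'
from h import *
s=arm.get_state();p=s["eef_pos"];a=s["ee_rot"][2]+np.pi
for L in (.15,.155,.16,.165,.17):
    c=p+[L*np.cos(a),L*np.sin(a),HP]
    print(L,c.round(4),project("scene",c).round(1),project("scene",c-[0,0,.11]).round(1),project("top",c).round(1))
for X in ([.670,.229,.081],[.673,.229,.081],[.67,.232,.081]): print(X,project("scene",X).round(1),project("top",X).round(1))
print(arm.recognise("toggle_tip","scene")[:1])
E
```

```text
0.15 [0.6647 0.1984 0.2671] [343.6 224.4] [341.8 267.8] [240.7 166. ]
0.155 [0.6697 0.1991 0.2671] [342.1 225.4] [340.3 268.8] [240.4 163.6]
0.16 [0.6746 0.1999 0.2671] [340.6 226.3] [338.9 269.9] [240.  161.1]
0.165 [0.6796 0.2006 0.2671] [339.  227.3] [337.4 270.9] [239.6 158.7]
0.17 [0.6845 0.2014 0.2671] [337.5 228.2] [335.9 271.9] [239.2 156.3]
[0.67, 0.229, 0.081] [348.2 303.2] [243.4 185.7]
[0.673, 0.229, 0.081] [347.3 303.7] [243.4 184.4]
[0.67, 0.232, 0.081] [349.2 303.8] [242.2 185.7]
[{'extent': [342.3, 297.2, 9.4, 23.3], 'score': 0.54}]
```

```bash
python3 -m crank '[[[0,0,1.2,0],[0,0,2.4,0],[0,0,3.4,0],[0,0,3.9,0],[0,0,3.9,0]]]'; python3 -m crank '[[[0,0.3,0,0],[0,0.6,0,0],[0,0.9,0,0],[0,1.2,0,0],[0,1.5,0,0],[0,1.8,0,0],[0,2.1,0,0],[0,2.4,0,0],[0,2.65,0,0],[0,2.75,0,0],[0,2.75,0,0]]]'; python3 - <<'E'
from h import *
p,d=arm.grab_frame("scene")
print(243,177)
cv2.imwrite("pics/s6.png",cv2.resize(p[197:357,243:483][:,:,::-1],None,fx=3,fy=3,interpolation=cv2.INTER_CUBIC))
E
```

```text
t: 23.0
eef_pos: [0.5163, 0.1758, 0.1504]
ee_rot: [-3.141, -0.001, -2.992]
force: [-0.6, 0.0, -2.6]
width: 0.0135
gripper_force: 59.9
t: 24.38
eef_pos: [0.5049, 0.2425, 0.1504]
ee_rot: [-3.139, -0.003, -2.993]
force: [-3.6, -7.0, 1.2]
width: 0.0134
gripper_force: 61.2
243 177
```

View pics/s6.png

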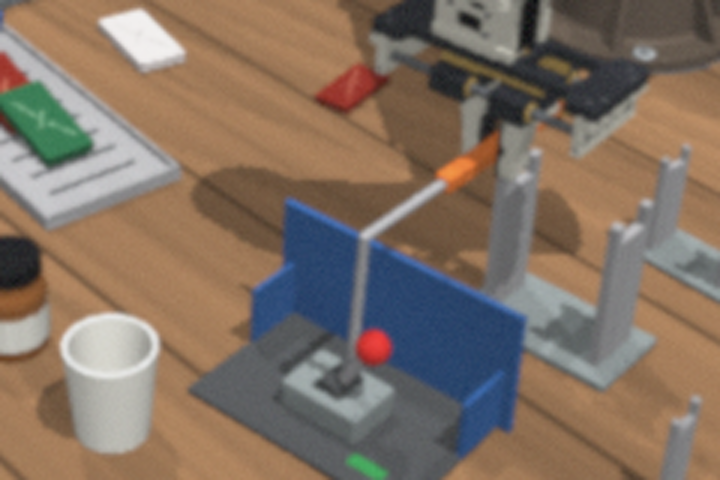

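```bash
python3 -m crank '[[[0,0.1,0,0],[0,0.2,0,0],[0,0.2,0,0]]]'; python3 - <<'E'
from h import *
p,d=arm.grab_frame("scene");h=cv2.cvtColor(p,cv2.COLOR_RGB2HSV)
m=((h[...,0]<5)|(h[...,0]>175))&(h[...,1]>180);m[:290]=0;m[335:]=0;m[:,:330]=0;m[:,400:]=0
v,u=np.nonzero(m);print(len(u),(u.min()+u.max())/2,(v.min()+v.max())/2)
o=np.array([.597,.2473]);ex=np.array([.989,.145]);ey=np.array([-.145,.989])
for th in (0,.7,.85,1.): 
    a=th-.5; q=o+.07*ex+.06*np.sin(a)*ey; print(th,project("scene",[*q,.028+.06*np.cos(a)]))
E
```

```text
t: 24.8
eef_pos: [0.5043, 0.2473, 0.1505]
ee_rot: [-3.139, -0.003, -2.993]
force: [-2.6, -7.0, 1.1]
width: 0.0137
gripper_force: 61.7
73 367.5 312.5
0 [348.11049105 303.36254897]
0.7 [363.01272107 309.16134731]
0.85 [366.16202262 311.77709068]
1.0 [369.12014587 314.76844531]
```

The force stays at 7 N while the hand moves on, so the lever is at its stop. I back off, lift and look.

```bash
python3 -m crank '[[[0,-0.3,0,0],[0,-1,0,0],[0,-1,-1.5,0],[0,-1,-3,0],[0,-1,-4.1,0],[0,-1,-4.1,0]]]'; python3 - <<'E'
from h import *
p,d=arm.grab_frame("scene");h=cv2.cvtColor(p,cv2.COLOR_RGB2HSV)
m=((h[...,0]<5)|(h[...,0]>175))&(h[...,1]>180);m[:290]=0;m[335:]=0;m[:,:330]=0;m[:,400:]=0
v,u=np.nonzero(m);print(len(u),(u.min()+u.max())/2,(v.min()+v.max())/2)
p,d=arm.grab_frame("top");C=cloud("top",d)
s=arm.get_state();e=s["eef_pos"];a=s["ee_rot"][2]
r=arm.trace("rod","top")[0]["mask"];q=C[r];hz=e[2]+HP
q=q[abs(q[:,2]-hz)<.02];q=q[q[:,0]>e[0]+.04];print(len(q),q[:,2].mean()-hz)
f=np.polyfit(q[:,0],q[:,1],1);print("rod angle",np.degrees(np.arctan(f[0])),"tool",np.degrees(a)+180)
print("slope z",np.polyfit(q[:,0],q[:,2],1)[0])
m=arm.trace("toggle_tip","top")[0];print(m["extent"],m["score"],project("top",[.662,.286,.081]))
cv2.imwrite("pics/s7.png",cv2.resize(p[140:300,160:300][:,:,::-1],None,fx=3.5,fy=3.5,interpolation=cv2.INTER_CUBIC))
E
```

```text
t: 25.6
eef_pos: [0.5105, 0.2252, 0.2557]
ee_rot: [3.138, 0.005, -2.991]
force: [0.2, -0.5, -3.8]
width: 0.0134
gripper_force: 60.0
76 367.5 312.5
152 0.0038120412866402553
rod angle 8.049288958896796 tool 8.584414660709172
slope z -0.051425925792844565Traceback (most recent call last):
  File "<stdin>", line 11, in <module>
IndexError: list index out of range
```

```bash
python3 - <<'E'
from h import *
def f(p):
    h=cv2.cvtColor(p,cv2.COLOR_RGB2HSV);m=((h[...,0]<5)|(h[...,0]>175))&(h[...,1]>150);m[:288]=0;m[335:]=0;m[:,:330]=0;m[:,400:]=0
    v,u=np.nonzero(m);return len(u),u.mean(),v.mean(),u.min(),u.max(),v.min(),v.max()
print(f(cv2.imread("pics/scene0.png")[:,:,::-1]))
p,d=arm.grab_frame("scene");print(f(p))
cv2.imwrite("pics/s7.png",cv2.resize(p[197:357,243:483][:,:,::-1],None,fx=3,fy=3,interpolation=cv2.INTER_CUBIC))
go(.4635,.3007,.25,-83.45)
E
```

```text
(94, np.float64(348.52127659574467), np.float64(301.0851063829787), np.int64(344), np.int64(353), np.int64(296), np.int64(306))
(95, np.float64(366.9894736842105), np.float64(312.1684210526316), np.int64(362), np.int64(372), np.int64(307), np.int64(317))
units [1.33 3.31 0.08] turn -17.59
```

View pics/s7.png

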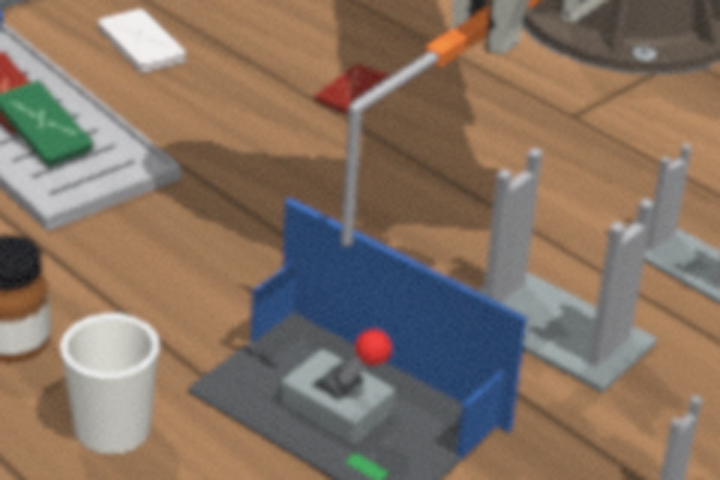

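The toggle ball at crop (373,347) has moved across towards the green mark, by about the full swing in pixels. I take the rod back to its rest.

```bash
python3 -m crank '[[[0.1,0.3,0,-1.6],[0.3,0.7,0,-3.2],[0.5,1.1,0,-4.8],[0.6,1.5,0,-6.4],[0.8,1.9,0,-8.0],[0.9,2.3,0,-9.6],[1.1,2.7,0,-11.2],[1.2,3.1,0,-12.8],[1.33,3.31,0,-14.4],[1.33,3.31,0,-16],[1.33,3.31,0,-17.6],[1.33,3.31,0,-17.6]]]'; python3 -m crank '[[[0,0,0,0],[0,0,0,0],[0,0,0,0]]]'; python3 -c "
from h import *
go(.4635,.3007,.1085,-83.45)"
```

```text
t: 27.35
eef_pos: [0.4637, 0.3009, 0.2524]
ee_rot: [3.141, -0.001, -1.457]
force: [1.1, 0.5, -2.9]
width: 0.0134
gripper_force: 60.0
t: 27.72
eef_pos: [0.464, 0.301, 0.2533]
ee_rot: [3.142, 0.0, -1.457]
force: [0.3, 0.5, -3.3]
width: 0.0135
gripper_force: 60.0
units [0.01 0.02 5.79] turn -0.0
```

```bash
python3 -m crank '[[[0,0,1.5,0],[0,0,3,0],[0,0,4.3,0],[0,0,5.1,0],[0,0,5.5,0],[0,0,5.65,0],[0,0,5.75,0],[0,0,5.75,0]]]'; python3 -m crank '[[[0,0,0,0],[0,0,0,0],[0,0,0,0]]]' 0.3; python3 -m crank '[[[0,0,-0.5,0],[0,0,-2,0],[0,0,-4,0],[0,0,-6,0],[0,0,-6,0]]]'; python3 -m crank '[[[0,2,0,0],[1,3,0,0],[2,3,0,0],[2,3,0,0]]]'; python3 - <<'E'
from h import *
p,d=arm.grab_frame("scene")
cv2.imwrite("pics/s8.png",cv2.resize(p[170:370,200:520][:,:,::-1],None,fx=2.5,fy=2.5,interpolation=cv2.INTER_CUBIC))
p,d=arm.grab_frame("top");C=cloud("top",d)
for t,zr in (("red_slab",(.02,.06)),("grey_slab",None),("green_slab",None),("rod_mid",(.11,.15)),("toggle_tip",(.07,.12))): find(t,"top",C=C,keep=2,zr=zr)
E
```

```text
t: 28.72
eef_pos: [0.4642, 0.3014, 0.1102]
ee_rot: [-3.141, 0.001, -1.456]
force: [-0.1, 0.0, -3.2]
width: 0.0135
gripper_force: 60.0
t: 29.1
eef_pos: [0.4642, 0.3013, 0.11]
ee_rot: [-3.141, 0.001, -1.456]
force: [-0.8, 0.8, -0.6]
width: 0.0377
gripper_force: 0.0
t: 29.72
eef_pos: [0.4657, 0.3025, 0.2652]
ee_rot: [-3.134, 0.006, -1.455]
force: [-0.3, 0.9, -0.7]
width: 0.0616
gripper_force: 0.0
t: 30.22
eef_pos: [0.3954, 0.2415, 0.2602]
ee_rot: [-3.141, 0.001, -1.457]
force: [-0.3, 0.1, -0.5]
width: 0.0611
gripper_force: 0.0
red_slab top 0.68 [433.2, 195.8, 30.0, 20.5] (0.6159, -0.2719, 68, 53, 82.9) med z 0.032 mean [ 0.6149 -0.2733  0.0326]
grey_slab top 0.89 [448.2, 199.3, 39.2, 24.0] (0.6069, -0.3255, 102, 55, 82.7) med z 0.020 mean [ 0.6012 -0.3375  0.0201]
grey_slab top 0.31 [508.1, 236.0, 24.2, 83.8] (0.4351, -0.4495, 198, 51, 2.6) med z 0.018 mean [ 0.4501 -0.4429  0.0175]
green_slab top 0.95 [393.9, 194.6, 41.7, 22.5] (0.6214, -0.1912, 98, 49, 84.9) med z 0.029 mean [ 0.6207 -0.1912  0.0292]
rod_mid top 0.78 [178.7, 260.0, 69.7, 15.8] (0.4712, 0.2857, 165, 18, 92.8) med z 0.136 mean [0.4731 0.2316 0.1365]
toggle_tip top 0.66 [217.9, 183.1, 20.3, 11.8] (0.664, 0.2764, 24, 24, 43.8) med z 0.087 mean [0.6631 0.2755 0.0894]
```

View pics/s8.png

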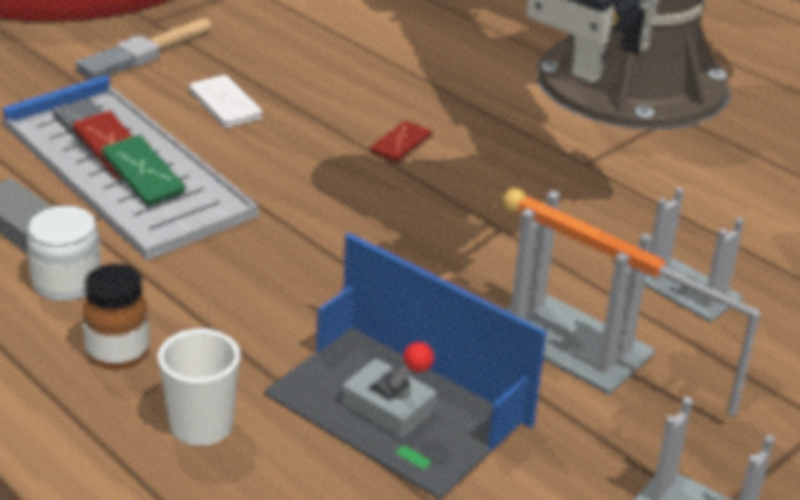

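The rod hangs on its rest (crop (580,235)), the row stands, and the ball at (419,356) is across. I check the toggle angle properly from both cameras, because the depth reading looked marginal.

```bash
python3 - <<'E'
from h import *
from scipy.optimize import least_squares
def f(p,b):
    h=cv2.cvtColor(p,cv2.COLOR_RGB2HSV);m=((h[...,0]<5)|(h[...,0]>175))&(h[...,1]>150)
    k=np.zeros_like(m);k[b[1]:b[3],b[0]:b[2]]=1;v,u=np.nonzero(m&k);print(len(u));return np.array([u.mean(),v.mean()])
bs,bt=(330,288,400,335),(200,165,260,200)
im=lambda n:cv2.imread(n)[:,:,::-1].copy()
s0,t0=f(im("pics/scene0.png"),bs),f(im("pics/top0.png"),bt)
s1,t1=f(arm.grab_frame("scene")[0],bs),f(arm.grab_frame("top")[0],bt)
print(s0,t0,s1,t1)
A=np.radians(8.4)
def pos(x,y,A,th):
    a=th-.5;return [x-.06*np.sin(a)*np.sin(A),y+.06*np.sin(a)*np.cos(A),.028+.06*np.cos(a)]
def res(v):
    x,y,th0,th1,a,b,c,e=v;P,Q=pos(x,y,A,th0),pos(x,y,A,th1)
    o,w=np.array([a,b]),np.array([c,e])
    return np.r_[project("scene",P)+o-s0,project("scene",Q)+o-s1,project("top",P)+w-t0,project("top",Q)+w-t1,np.array([a,b,c,e])*.15,(th0-.03)*3]
r=least_squares(res,[.666,.257,0,1,0,0,0,0]);print(r.x.round(3),r.fun.round(2))
E
```

```text
94
68
96
66
[348.5212766  301.08510638] [242.89705882 184.89705882] [367.125   312.21875] [222.37878788 189.06060606]
[ 0.666  0.251  0.124  1.001  0.174 -0.938 -0.278 -0.546] [ 0.07 -0.   -0.07  0.03  0.1   0.16 -0.09 -0.15  0.03 -0.14 -0.04 -0.08
  0.28]
```

The joint fit puts the toggle at about 1.0 with small residuals, so I hand in.

```bash
python3 -c "
from station import arm
print(arm.job_done())"
```

```text
the job is handed in; nothing more can be done
None
```

The red and green slabs are shingled on the grey one, the toggle is pushed across (fitted at about 1.0 rad from both cameras), and the rod is back on its rest. I handed the job in at about 30 s, and the call did not return a verdict.

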